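Let the used culture jar into the lidded bin and ease the lid shut

ROBOT

A 7-joint arm with a two-finger parallel gripper is mounted at the origin on the work surface. World frame = base frame: x ahead of the robot, y to its left, z up, the work surface at z = 0. Lengths are in m, angles in rad, forces in N, time in s.
With the tool pointing down it reaches from about 0.4 to 0.85 m from the base axis. Payload 4.4 kg.
Tool frame: the origin (TCP) lies on the centre line of the jaws, within the pads' length; the fingertips stand 14 mm ahead of it and the grasp point (between the pads) lies 5 mm behind it; z points along the fingers, y is the direction in which the jaws open and shut (so a half turn about z gives the same grasp; the last joint's range is limited). The gripper opens to 94 mm and grips with 3 to 60 N. Pads are 16 mm wide; open, the fingers measure 119 mm over their backs; the gripper's body (75 mm by 177 mm) begins 78 mm behind the grasp point.
Start: joints at [-0.066, 0.628, 0.038, 1.517, -0.027, 0.996, -0.02], TCP at [0.65, 0, 0.219] pointing down, gripper open.
Joint ranges: [-3.06, 3.06], [-0.37, 2.12], [-1.25, 1.32], [0.18, 2.47], [-1.1, 4.24], [0.23, 1.98], [-2.94, 2.94]. Speed limits (rad/s): [2.57, 2.57, 3.14, 3.14, 3.14, 3.14, 3.14].

INTERFACE

Orientations are given as a unit quaternion [w, x, y, z].
In Python, from station import ctrl, cams, hand_in, spot_in, trace, tip_of gives the robot as it stands.
- The arm moves only by the tool drive_tool, never from a script. Its argument "series" is a list of rows, each a list of 3 entries, a list of its own where there are three numbers: the finger opening in cm, from 0 to 9.4, then the shift along the tool's x, y, z in cm, then the turn, a rotation vector about the tool's x, y, z in degrees. A call has 1 to 20 rows; each row shifts and turns the commanded pose from where the row before left it, along the tool's axes as they then stand; what a row does not reach is not made up. A row lasts 1/12 s, in which the tool goes at most 41.7 mm and 7.16 degrees, less where a joint would pass 70% of its speed; a pose out of reach is approached as far as the arm can. A call is refused whole if a number of a shift passes 4.17 or a number of a turn 7.16, either way. A call with a gripper value outside its range is refused whole. The fingers move at their own pace and stop on an object; "squeeze" is the grip in N (left out, the last holds). Time passes only in rows, so rows that do not move let the fingers close. It gives the time, the measured TCP pose, the force and the opening at its end, in the units of the state.
- ctrl.read_state(): the state, without advancing time (a new reading comes with each control period).
- cams.capture(name): name is "scene" or "side" or "wrist"; returns the picture (420x560x3 uint8, red, green, blue); there is no depth.
- cams.get_calibration(name): a dict with "fx", "fy", "cx", "cy" (pixels), "xyz" and "orientation" of the camera in the world; the wrist camera has in their place "mount" (4x4, takes a point from camera to tool coordinates, whose origin is the TCP and whose axes are the flange's). Camera axes: x right, y up, looking along -z (the intrinsics and any distortion apply to the point x, -y, -z); pixel columns grow to the right and rows downward; lengths in m; the calibration is good to about 2 mm. A picture is of the moment at which its call begins: read the wrist's pose just before it. get_calibration takes no time and is no camera call.
- hand_in(): hands the job in, once; it reports no verdict.
Trained networks look in the newest picture that a camera, given by its name, has taken for a name from the list of things; names that differ only in an ending like _2 or _b are one class to them, and where a whole thing is asked for, a point or a joint stands for the part that bears it (a point fixed in the world has none). Each returns a list of dicts, best first, with "conf" (0 to 1); they miss things now and then, are a little off and sometimes report something else, mostly with a low value. They report only what shows in the picture. A call takes as long as a camera call. They do not tell look-alikes from the thing itself.
- spot_in(camera, name): "rect" ([left, top, width, height] in pixels, round what is visible of it).
- trace(camera, name): "mask" (420x560 bool, what is visible of it) and "rect" ([left, top, width, height] in pixels, round what is visible of it).
- tip_of(camera, name): "position" ([column, row] in pixels: a listed point, or the origin of a listed thing).
The state is a dict: "time": time; "joint_positions": joint angles; "qvel": joint speeds; "joint_torque": joint torques, N m; "tcp_pos": TCP position; "ee_rot": TCP orientation; "wrist_force": force on the tool from outside, world axes, zero at the start; "wrist_torque": the same for the moment, N m; "opening": finger opening in m.
Only numpy, scipy, OpenCV 4.12 (cv2) and the standard library are available. Lean on these libraries where they do the work, as an engineer would, in place of code of your own. Each camera call takes 0.05 s, during which the arm holds its last target. There are 200 camera calls.

TASK

Press the pad of the bin's lever right down so that the lid swings up and the used jar waiting in the chute rolls into the bin, and keep it down until the jar is in. Then let the lever come up slowly, so that the lid is eased down until it is fully shut and never drops or slams, and move clear. Use only the lever, with the fingertips: do not touch the lid or pick up or touch the jar, and leave the other things on the bench as they stand.

Things in the scene. Friction and masses are not known exactly. Their poses are not given: they have to be found in the camera images.
- bin: White bin fixed to the steel bench, 170 (x) by 150 (y) by 150 mm high, walls 4 mm, empty. Origin: centre of its underside; x points from its front (pad side, towards the robot) to its back (lid hinge), y to the chute side, z up. A steel chute 86 mm wide joins the +y side near the front; its floor rises from 100 mm high at the bin to 133 mm, 130 mm further out.
- pad_top (a point): Centre of the top of the lever's grey ribbed pad, 42 x 42 mm, on a steel bar at the bin's -y side; moves with it. At rest at x -186, y -88, z 113 mm in the bin's frame, 80 mm clear of its front, tilted 0.175 rad (bin side lower). Turns about an axis along the bin's y through x -40, z 75 mm; sinks 52 mm to a rigid stop (z 61 mm), then tilted the other way. Pressing takes 2 to 6 N.
- lever (a joint): Lever angle in rad: 0 at rest (pad up, lid shut), 0.35 with the pad fully down at its stop. It returns by the weight of the lid when not held. The lid's angle is 3 times this (0 shut, 1.05 rad open): let go, the lid falls fast and slams. 50 mm/s at the pad makes 1 rad/s of the lid.
- lid_edge (a point): Middle of the lid's front edge, 171 mm from the hinge, which runs along the bin's y at x +83, z 154 mm in the bin's frame. The lid is clear plastic in a steel frame.
- lid: The lid itself, 170 by 152 mm, with a steel side flap 42 mm deep that hangs across the chute's mouth and holds the jar back while the lid is shut; raised by about 0.5 rad or more it lets the jar roll under. Origin on the hinge axis; shut, its axes are parallel to the bin's.
- jar: The used culture jar: clear with a white cap, 40 mm diameter, 64 mm long, 60 g, lying on its side in the chute against the lid's flap with its axis along the bin's x. Origin at its middle.
- jar_centre (a point): Middle of the used jar. At the start it lies at about x -42, y +96, z +126 mm in the bin's frame; in the bin its z there is under 85 mm.
- spare_jar: A like jar standing upright, 40 mm diameter, 64 mm high. It stands loose on the bench and is to be left alone; origin at the centre of its underside.
- dishes: Stack of three flat dishes, 90 mm diameter, 41 mm high. It stands loose on the bench and is to be left alone; origin at the centre of its underside.
- media_bottle: Capped glass bottle, 70 mm diameter, 170 mm high. It stands loose on the bench and is to be left alone; origin at the centre of its underside.
- spray: Cone-shaped spray bottle, 84 mm wide at the foot, 222 mm high. It stands loose on the bench and is to be left alone; origin at the centre of its underside.
There are look-alikes about, which are no part of the job. What is shaped like the jar but pink or purple is not meant.

How it is judged:
On the way:
1. the lever is held fully down with the jar rolled into the bin (value of joint lever above 0.31 rad and x of jar_centre in the frame of bin between -0.085 and 0.085 m and y of jar_centre in the frame of bin between -0.075 and 0.06 m and z of jar_centre in the frame of bin below 0.085 m), for 0.2 s.
At the end, for the whole second after the job is handed in: The jar lies at rest inside the bin (its middle within the walls and under 85 mm above the bench), the lid is shut to within 0.04 rad and still, and the four bystanders stand upright within 20 mm of where they were (value of joint lever below 0.014 rad and angle between lid's own z axis and vertical below 0.04 rad and velocity of joint lever between -0.02 and 0.02 rad/s and linear speed of jar below 0.05 m/s and x of jar_centre in the frame of bin between -0.085 and 0.085 m and y of jar_centre in the frame of bin between -0.075 and 0.06 m and z of jar_centre in the frame of bin below 0.085 m and distance of each of spare_jar, dishes, media_bottle, spray from where it was at the start of the episode below 0.02 m and angle between each of spare_jar, dishes, media_bottle, spray's own z axis and vertical below 0.15 rad); the robot touches nothing.
It fails at once if the lid drops or slams: it comes down faster than 1.5 rad/s (0.25 m/s at its edge; lever 0.5 rad/s) (velocity of joint lever below -0.5 rad/s).
It fails at once if the robot touches the lid (contact force between any of the fingers, the arm and lid above 1 N).
It fails at once if the robot touches the jar, or the jar is lifted (contact force between any of the fingers, the arm and jar above 0.3 N or z of jar_centre in the frame of bin above 0.17 m).
It fails at once if a bystander is moved, lifted or tipped (distance of any of spare_jar, dishes, media_bottle, spray from where it was at the start of the episode above 0.02 m or angle between any of spare_jar, dishes, media_bottle, spray's own z axis and vertical above 0.3 rad).
It also fails if it takes over 45 s, if anything falls off the work surface, if the arm or the gripper's body presses on something with over 40 N, if the wrist force passes 120 N, or if a joint passes its speed limit or range.

## Working session

There is one attempt and no reset: what is moved stays moved. The work goes in short steps, Python scripts to look and compute and a tool call to move; the robot and the scene stay as the last step left them, time stands still between calls to the robot, and variables do not carry over. Pictures are saved under pics/ and viewed, about 8 in all and at most 12, crops included, and the job is handed in when it is done.

Besides the shell and the picture viewer there is one more tool, called after "Request:" by a JSON object that holds its "api" and its "payload". drive_tool: Moves the arm, as the interface text tells. Its arguments: {"type":"object","properties":{"series":{"type":"array","items":{"type":"array"}},"squeeze":{"type":"number"}},"required":["series"]}

```bash
mkdir -p pics
cat > h.py <<'E'
import numpy as np,cv2
from scipy.spatial.transform import Rotation as R
from station import ctrl,cams,hand_in,spot_in,trace,tip_of
def q2R(q): return R.from_quat([q[1],q[2],q[3],q[0]]).as_matrix()
def cam(n):
    c=cams.get_calibration(n)
    if 'mount' in c:
        s=ctrl.read_state(); T=np.eye(4);T[:3,:3]=q2R(s['ee_rot']);T[:3,3]=s['tcp_pos'];M=T@np.array(c['mount']);return c,M[:3,:3],M[:3,3]
    return c,q2R(c['orientation']),np.array(c['xyz'])
def ray(C,px):
    c,Rm,t=C
    d=np.array([(px[0]-c['cx'])/c['fx'],-(px[1]-c['cy'])/c['fy'],-1.]);d=Rm@d;return t,d/np.linalg.norm(d)
def proj(C,p):
    c,Rm,t=C;q=Rm.T@(np.array(p)-t);return np.array([c['cx']+c['fx']*q[0]/-q[2],c['cy']-c['fy']*q[1]/-q[2]])
def tri(rs):
    A=sum(np.eye(3)-np.outer(d,d) for t,d in rs);b=sum((np.eye(3)-np.outer(d,d))@t for t,d in rs);return np.linalg.solve(A,b)
def save(n,im): cv2.imwrite('pics/'+n+'.png',im[:,:,::-1])
E
python3 - <<'E'
from h import *
np.set_printoptions(precision=3,suppress=True)
print({k:v for k,v in cams.get_calibration('scene').items()}, cams.get_calibration('side').keys())
ims=[]
rays={}
for n in ['scene','side']:
    C=cam(n);im=cams.capture(n);save(n,im)
    for k in ['bin','pad_top','lid_edge','lid','jar_centre','spare_jar','dishes','media_bottle','spray']:
        r=tip_of(n,k)
        print(n,k,[(np.round(x['position'],1).tolist(),round(x['conf'],2)) for x in r[:3]])
        if r: rays.setdefault(k,[]).append(ray(C,r[0]['position']))
for k,v in rays.items():
    if len(v)==2: print(k,tri(v))
print(ctrl.read_state())
E
```

```text
{'fx': 452.9051452883243, 'fy': 452.9051452883243, 'cx': 282.5662588522633, 'cy': 207.71834105884594, 'xyz': array([ 1.123, -0.215,  1.09 ]), 'orientation': array([0.817, 0.215, 0.138, 0.517])} dict_keys(['fx', 'fy', 'cx', 'cy', 'xyz', 'orientation'])
scene bin [([269.9, 257.5], 0.83)]
scene pad_top [([207.4, 191.9], 0.97), ([282.5, 261.2], 0.68), ([120.8, 312.1], 0.31)]
scene lid_edge [([252.1, 201.7], 0.66)]
scene lid []
scene jar_centre [([352.5, 246.5], 0.96), ([296.6, 213.8], 0.74), ([274.3, 193.7], 0.59)]
scene spare_jar [([115.8, 246.9], 0.58), ([253.5, 200.6], 0.26)]
scene dishes [([361.5, 141.6], 0.77), ([122.3, 309.1], 0.36)]
scene media_bottle [([125.2, 310.8], 0.63)]
scene spray [([416.3, 163.8], 0.73), ([123.9, 308.7], 0.33)]
side bin [([265.0, 218.5], 0.65)]
side pad_top [([340.2, 184.4], 0.71)]
side lid_edge [([293.2, 188.0], 0.74)]
side lid [([237.1, 169.6], 0.91)]
side jar_centre [([208.1, 257.4], 0.87), ([263.2, 210.7], 0.76), ([311.0, 252.6], 0.72)]
side spare_jar [([363.2, 168.5], 0.73), ([265.7, 209.6], 0.72)]
side dishes [([292.6, 372.3], 0.92), ([211.1, 394.4], 0.57), ([339.0, 186.6], 0.44)]
side media_bottle [([316.7, 155.2], 0.97)]
side spray [([212.3, 391.3], 0.66)]
bin [ 0.687 -0.049  0.009]
pad_top [ 0.503 -0.135  0.121]
lid_edge [ 0.599 -0.046  0.148]
jar_centre [0.757 0.154 0.024]
spare_jar [ 0.484 -0.402  0.003]
dishes [ 0.458  0.359 -0.001]
media_bottle [ 0.655 -0.43  -0.005]
spray [0.595 0.459 0.002]
{'time': 1.0, 'joint_positions': array([-0.066,  0.628,  0.039,  1.517, -0.027,  0.996, -0.02 ]), 'qvel': array([ 0.002, -0.   ,  0.   , -0.   , -0.001,  0.001, -0.   ]), 'joint_torque': array([  0.   , -54.96 ,   1.143, -18.695,  -0.053,   0.016,   0.   ]), 'tcp_pos': array([0.65, 0.  , 0.22]), 'ee_rot': array([0.   , 0.707, 0.707, 0.   ]), 'wrist_force': array([-0.294,  0.41 , -0.362]), 'wrist_torque': array([ 0.003, -0.008,  0.035]), 'opening': 0.09435275094529459}
```

View pics/scene.png

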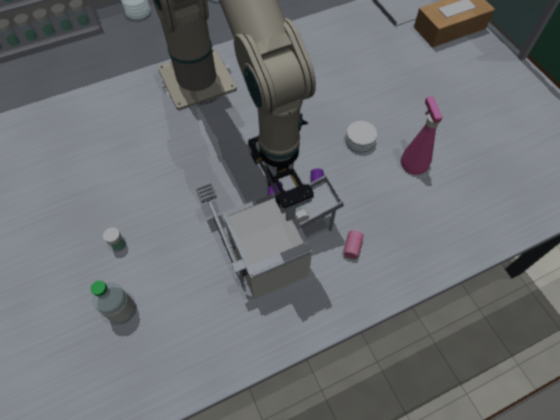

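View pics/side.png

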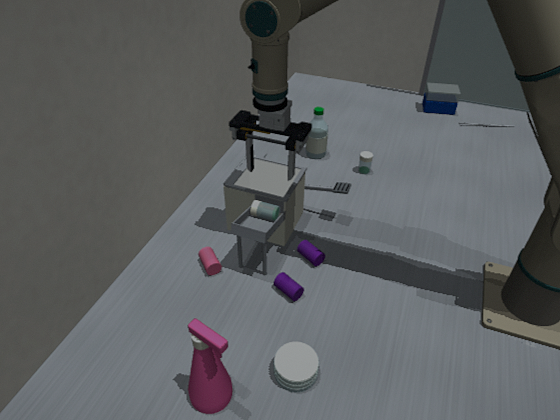

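Scene: the pad is at (206,193) and the bin's lid at (265,235). The used jar is under the gripper at about (297,214). The side view shows the pad at (341,187) and the used jar with a white cap in the chute at (264,210). The look-alikes are the pink jar at (353,245) and the purple ones near (317,175) and (272,190) in the scene view; in the side view they're at (209,261), (311,252) and (289,287). Next I'll fit the bin pose and check it with an overlay.

Run:
```python
from h import *
from scipy.optimize import least_squares
np.set_printoptions(precision=4,suppress=True)
S,D=cam('scene'),cam('side')
P={'pad':(-.186,-.088,.113),'edge':(-.088,0,.154),'bin':(0,0,0),'jar':(-.042,.096,.126),'lid':(.083,0,.154)}
obs=[(S,'pad',(207.4,191.9),1),(D,'pad',(340.2,184.4),1),(S,'edge',(252.1,201.7),.5),(D,'edge',(293.2,188),.7),(D,'lid',(237.1,169.6),1),(D,'jar',(263.2,210.7),1),(S,'jar',(296.6,213.8),.7),(S,'bin',(269.9,257.5),.7),(D,'bin',(265,218.5),.5)]
def w(p,v):
    c,s=np.cos(v[2]),np.sin(v[2]);return np.array([v[0]+c*p[0]-s*p[1],v[1]+s*p[0]+c*p[1],p[2]])
f=lambda v:np.concatenate([(proj(C,w(P[k],v))-o)*g for C,k,o,g in obs])
r=least_squares(f,[.687,-.05,0],loss='soft_l1',f_scale=2);v=r.x
print(v,f(v).reshape(-1,2));print('pad',w(P['pad'],v),'jar',w(P['jar'],v))
np.save('v.npy',v)
out=[]
for C,n,(x,y) in [(S,'scene',(170,150)),(D,'side',(200,130))]:
    im=cv2.imread(f'pics/{n}.png');im=cv2.resize(im[y:y+150,x:x+190],None,fx=4,fy=4,interpolation=cv2.INTER_CUBIC)
    def pl(pts,col):
        a=np.array([(proj(C,w(p,v))-(x,y)+.5)*4 for p in pts]).astype(np.int32);cv2.polylines(im,[a],True,col,1)
    for z,c in [(.154,(0,0,255)),(0,(0,255,0))]: pl([(sx*.085,sy*.075,z) for sx,sy in[(-1,-1),(1,-1),(1,1),(-1,1)]],c)
    pl([(-.186+a*.021,-.088+b*.021,.113-.0*a) for a,b in[(-1,-1),(1,-1),(1,1),(-1,1)]],(255,0,0))
    out.append(cv2.resize(im,(560,442)) if 0 else cv2.resize(im,(380,300)))
    out[-1]=im
    cv2.imwrite(f'pics/ov_{n}.png',im)
```

```text
[ 0.6887 -0.0524 -0.035 ] [[ 0.2712  0.6034]
 [ 0.586   2.7518]
 [ 0.5962  0.7649]
 [ 1.5972 -2.5932]
 [-1.2007 -0.6823]
 [ 0.5739 -0.4392]
 [ 0.6641 -2.3199]
 [-0.5089  1.6869]
 [-0.0571  0.8345]]
pad [ 0.4998 -0.1338  0.113 ] jar [0.6501 0.045  0.126 ]
```

View pics/ov_scene.png

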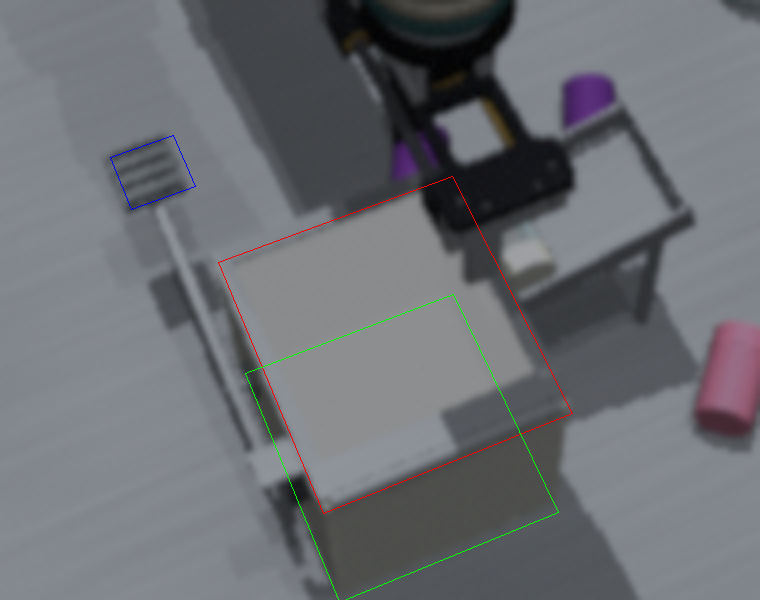

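View pics/ov_side.png

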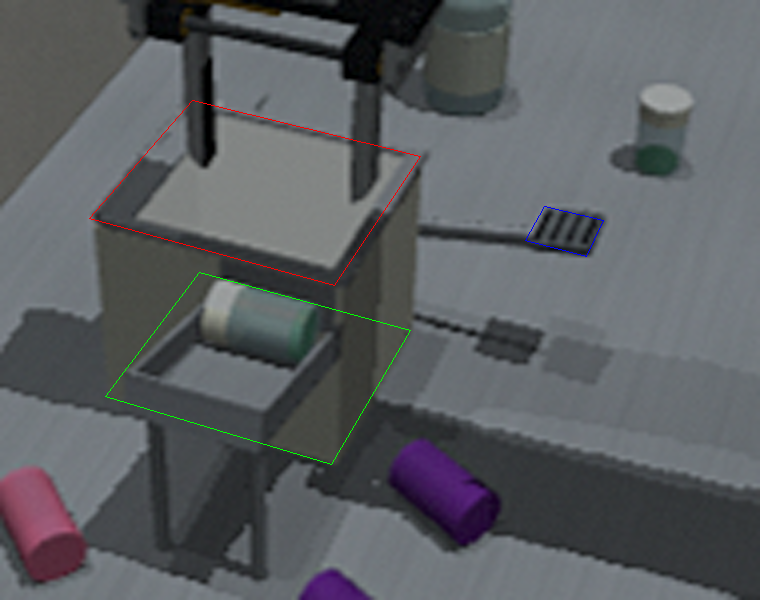

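The overlay matches the bin, lid and pad in both views: pad about (0.500, −0.134, 0.113), bin yaw −0.035 rad. I'll raise the tool, move over the pad, close the fingers, and turn so that the wide gripper body lies across the lever, away from the lid.

Request:
{"api": "drive_tool", "payload": {"series": [[9.4, [0, 0, -2.5], [0, 0, 0]], [9.4, [0, 0, -2.5], [0, 0, 0]], [9.4, [0, 0, -1], [0, 0, 0]], [0, [-1.34, -1.5, 0], [0, 0, 0]], [0, [-1.34, -1.5, 0], [0, 0, 0]], [0, [-1.34, -1.5, 0], [0, 0, 0]], [0, [-1.34, -1.5, 0], [0, 0, 0]], [0, [-1.34, -1.5, 0], [0, 0, 0]], [0, [-1.34, -1.5, 0], [0, 0, 0]], [0, [-1.34, -1.5, 0], [0, 0, 0]], [0, [-1.34, -1.5, 0], [0, 0, 0]], [0, [-1.34, -1.5, 0], [0, 0, 0]], [0, [-1.34, -1.5, 0], [0, 0, 0]], [0, [0, 0, 0], [0, 0, 0]]], "squeeze": 10}}

```text
time: 2.17
tcp_pos: [0.4967, -0.1373, 0.2794]
ee_rot: [-0.0, 0.709, 0.705, -0.001]
wrist_force: [-0.6, -1.0, -0.9]
opening: 0.0243
```

Request:
{"api": "drive_tool", "payload": {"series": [[0, [0, 0, 0], [0, 0, 6]], [0, [0, 0, 0], [0, 0, 6]], [0, [0, 0, 0], [0, 0, 6]], [0, [0, 0, 0], [0, 0, 6]], [0, [0, 0, 0], [0, 0, 6]], [0, [0, 0, 0], [0, 0, 6]], [0, [0, 0, 0], [0, 0, 6]], [0, [0, 0, 0], [0, 0, 6]], [0, [0, 0, 0], [0, 0, 6]], [0, [0, 0, 0], [0, 0, 6]], [0, [0, 0, 0], [0, 0, 6]], [0, [0, 0, 0], [0, 0, 6]], [0, [0, 0, 0], [0, 0, 6]], [0, [0, 0, 0], [0, 0, 6]], [0, [0, 0, 0], [0, 0, 6]], [0, [0, 0, 0], [0, 0, 0]]]}}

```text
time: 3.5
tcp_pos: [0.5006, -0.1332, 0.2792]
ee_rot: [0.0, 1.0, -0.001, 0.0]
wrist_force: [0.4, -0.2, 1.2]
opening: 0.0003
```

Run:
```python
from h import *
np.set_printoptions(precision=4,suppress=True)
s=ctrl.read_state();Rt=q2R(s['ee_rot']);print(s['time'],s['tcp_pos'],Rt,s['joint_positions'],s['opening'],s['wrist_force'])
C=cam('wrist');im=cams.capture('wrist');save('w1',im);pad=np.array([.4998,-.1338,.113]);print('wrist proj',proj(C,pad))
S=[]
for n in ['wrist','scene','side']:
    CC=cam(n); 
    if n!='wrist': cams.capture(n)
    t=tip_of(n,'pad_top');print(n,[(x['position'],x['conf']) for x in t[:2]],proj(CC,pad))
print('tool delta to pad cm',Rt.T@(pad-s['tcp_pos'])*100)
```

```text
3.5 [ 0.5006 -0.1332  0.2792] [[ 1.     -0.0016  0.    ]
 [-0.0016 -1.     -0.0002]
 [ 0.      0.0002 -1.    ]] [-0.1122  0.3981  0.4517  1.8114 -0.2053  0.9782 -1.1483] 0.00030718713119475916 [ 0.3675 -0.1524  1.1847]
wrist proj [272.4425 201.9545]
wrist [([273.6, 203.8], 0.8), ([75.8, 50.4], 0.16)] [272.43   201.8747]
scene [([208.6, 191.8], 0.59)] [207.6841 192.5137]
side [([339.9, 183.7], 0.61)] [340.7688 187.1522]
tool delta to pad cm [-0.0821  0.0553 16.6179]
```

View pics/w1.png

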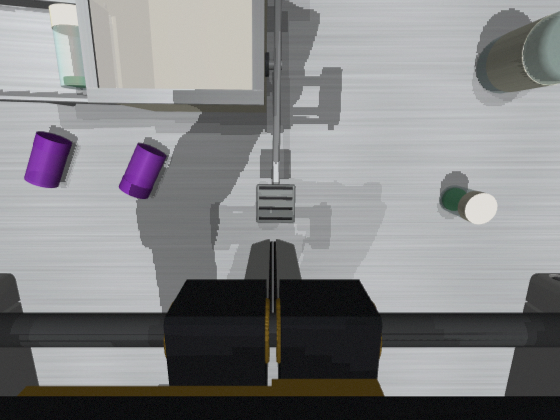

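The wrist view shows the pad at (276,203). My estimate projects to (272,202), so they agree. Descending to just above the pad.

Request:
{"api": "drive_tool", "payload": {"series": [[0, [-0.1, 0, 2.4], [0, 0, 0]], [0, [-0.1, 0, 2.4], [0, 0, 0]], [0, [-0.1, 0, 2.4], [0, 0, 0]], [0, [0, 0, 2.4], [0, 0, 0]], [0, [0, 0, 2.4], [0, 0, 0]], [0, [0, 0, 1.5], [0, 0, 0]], [0, [0, 0, 0.7], [0, 0, 0]], [0, [0, 0, 0], [0, 0, 0]], [0, [0, 0, 0], [0, 0, 0]]]}}

```text
time: 4.55
tcp_pos: [0.4973, -0.1342, 0.1378]
ee_rot: [0.0, 1.0, 0.0, 0.0]
wrist_force: [0.7, -0.0, 0.7]
opening: 0.0009
```

Request:
{"api": "drive_tool", "payload": {"series": [[0, [0, 0, 0.3], [0, 0, 0]], [0, [0, 0, 0.3], [0, 0, 0]], [0, [0, 0, 0.3], [0, 0, 0]], [0, [0, 0, 0.3], [0, 0, 0]], [0, [0, 0, 0.3], [0, 0, 0]], [0, [0, 0, 0.3], [0, 0, 0]], [0, [0, 0, 0], [0, 0, 0]]]}}

```text
time: 5.13
tcp_pos: [0.4966, -0.1339, 0.1189]
ee_rot: [-0.0, 1.0, -0.0, -0.0]
wrist_force: [-0.7, 0.5, 0.3]
opening: 0.0006
```

Request:
{"api": "drive_tool", "payload": {"series": [[0, [0, 0, 0.3], [0, 0, 0]], [0, [0, 0, 0.3], [0, 0, 0]], [0, [0, 0, 0.3], [0, 0, 0]], [0, [0, 0, 0], [0, 0, 0]]]}}

```text
time: 5.47
tcp_pos: [0.4968, -0.1339, 0.1098]
ee_rot: [-0.0, 1.0, -0.0, -0.0]
wrist_force: [-1.4, -0.7, 1.2]
opening: 0.0004
```

Run:
```python
from h import *
np.set_printoptions(precision=4,suppress=True)
s=ctrl.read_state();print(s['tcp_pos'],s['wrist_force'],s['wrist_torque'])
im=cams.capture('side');a=cv2.resize(im[100:280,180:400],None,fx=2.5,fy=2.5,interpolation=cv2.INTER_CUBIC)
save('s2',a)
```

```text
[ 0.4968 -0.1339  0.1098] [-1.4227 -0.654   1.1855] [ 0.0442  0.329  -0.0065]
```

View pics/s2.png

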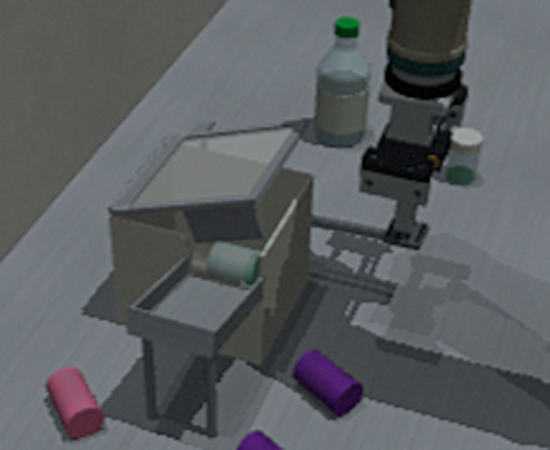

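The fingertips press the pad (crop 407,235) and the lid is partly open, with the jar still behind the flap. I'll press on to the stop.

Request:
{"api": "drive_tool", "payload": {"series": [[0, [0, 0, 0.4], [0, 0, 0]], [0, [0, 0, 0.4], [0, 0, 0]], [0, [0, 0, 0.4], [0, 0, 0]], [0, [0, 0, 0.4], [0, 0, 0]], [0, [0, 0, 0.4], [0, 0, 0]], [0, [0, 0, 0.4], [0, 0, 0]], [0, [0, 0, 0.4], [0, 0, 0]], [0, [0, 0, 0.3], [0, 0, 0]], [0, [0, 0, 0.2], [0, 0, 0]], [0, [0, 0, 0], [0, 0, 0]]]}}

```text
time: 6.35
tcp_pos: [0.4972, -0.1339, 0.0771]
ee_rot: [0.0, 1.0, 0.0, 0.0]
wrist_force: [-0.3, 1.0, 1.4]
opening: 0.0006
```

Request:
{"api": "drive_tool", "payload": {"series": [[0, [0, 0, 0.1], [0, 0, 0]], [0, [0, 0, 0.1], [0, 0, 0]], [0, [0, 0, 0], [0, 0, 0]], [0, [0, 0, 0], [0, 0, 0]]]}}

```text
time: 6.68
tcp_pos: [0.4973, -0.134, 0.0764]
ee_rot: [-0.0, 1.0, -0.0, 0.001]
wrist_force: [-2.4, 1.1, 9.4]
opening: 0.0003
```

Force jumps to 9 N and z stops: the pad is at its stop. I'll hold and look.

Request:
{"api": "drive_tool", "payload": {"series": [[0, [0, 0, 0.05], [0, 0, 0]], [0, [0, 0, 0], [0, 0, 0]], [0, [0, 0, 0], [0, 0, 0]], [0, [0, 0, 0], [0, 0, 0]], [0, [0, 0, 0], [0, 0, 0]], [0, [0, 0, 0], [0, 0, 0]], [0, [0, 0, 0], [0, 0, 0]], [0, [0, 0, 0], [0, 0, 0]], [0, [0, 0, 0], [0, 0, 0]], [0, [0, 0, 0], [0, 0, 0]], [0, [0, 0, 0], [0, 0, 0]], [0, [0, 0, 0], [0, 0, 0]]]}}

```text
time: 7.68
tcp_pos: [0.4973, -0.134, 0.0762]
ee_rot: [-0.0, 1.0, -0.0, 0.001]
wrist_force: [-4.0, 0.8, 12.7]
opening: 0.0004
```

Run:
```python
from h import *
np.set_printoptions(precision=4,suppress=True)
a=cams.capture('side')[60:280,180:400];b=cams.capture('scene')[140:300,190:370]
save('s3',np.hstack([cv2.resize(a,(400,400)),cv2.resize(b,(400,400))]))
R1=[]
for n in ['side','scene']: print(n,[(np.round(x['position'],1).tolist(),round(x['conf'],2)) for x in tip_of(n,'jar_centre')])
```

```text
side [([312.1, 250.3], 0.89), ([208.7, 259.3], 0.73), ([280.2, 206.2], 0.43)]
scene [([271.8, 193.9], 0.77), ([354.0, 248.4], 0.66), ([319.9, 183.8], 0.6)]
```

View pics/s3.png

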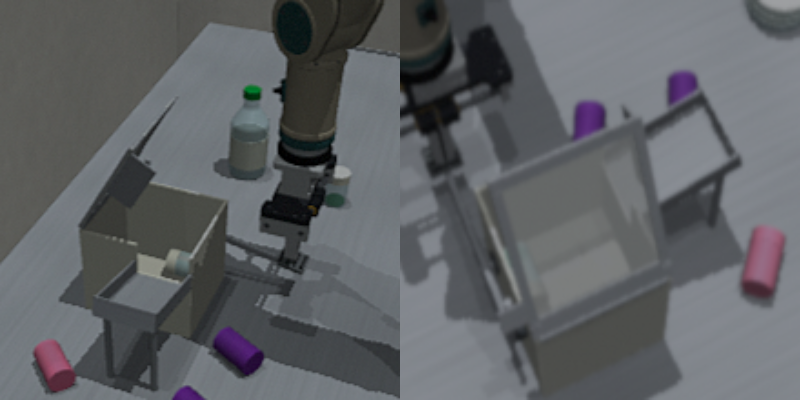

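Run:
```python
from h import *
np.set_printoptions(precision=4,suppress=True)
v=np.load('v.npy');p=tri([ray(cam('side'),(280,206)),ray(cam('scene'),(246,244))])
c,s=np.cos(v[2]),np.sin(v[2]);d=p[:2]-v[:2];print(p,'bin',c*d[0]+s*d[1],-s*d[0]+c*d[1])
def w(q): return np.array([v[0]+c*q[0]-s*q[1],v[1]+s*q[0]+c*q[1],q[2]])
for q in [(-.042,.096,.126),(-.04,0,.024),(-.04,-.05,.024),(0,-.05,.024),(-.04,.05,.1)]: print(q,proj(cam('side'),w(q)),proj(cam('scene'),w(q)))
a=cams.capture('side')[160:250,220:340];b=cams.capture('scene')[170:270,215:335]
save('s4',np.hstack([cv2.resize(a,(400,400*90//120),interpolation=cv2.INTER_CUBIC),cv2.resize(b,(360,300),interpolation=cv2.INTER_CUBIC)]))
```

```text
[ 0.6482 -0.0891  0.0407] bin -0.03926072864376852 -0.03809282323938493
(-0.042, 0.096, 0.126) [263.7739 210.2608] [297.5487 210.4859]
(-0.04, 0, 0.024) [277.8917 217.5221] [263.0214 243.1266]
(-0.04, -0.05, 0.024) [284.7294 206.9387] [244.9773 250.1271]
(0, -0.05, 0.024) [271.9135 203.3955] [250.6247 263.4349]
(-0.04, 0.05, 0.1) [270.5437 207.1658] [280.5823 222.7313]
```

View pics/s4.png

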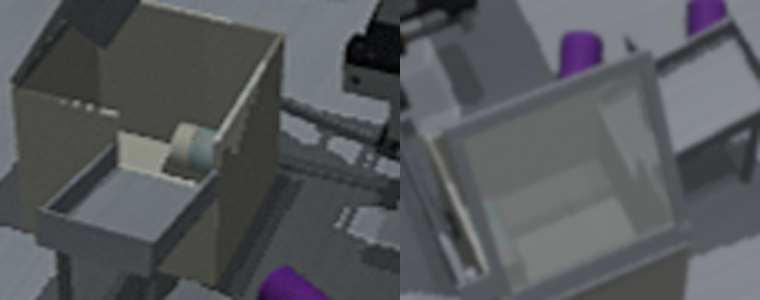

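The chute is empty and the jar lies in the bin: both views put it at bin (−0.04, −0.04) with z about 0.04. Now I'll ease the lever up at about 18 mm/s.

Request:
{"api": "drive_tool", "payload": {"series": [[0, [0, 0, -0.1], [0, 0, 0]], [0, [0, 0, -0.1], [0, 0, 0]], [0, [0, 0, -0.15], [0, 0, 0]], [0, [0, 0, -0.15], [0, 0, 0]], [0, [0, 0, -0.15], [0, 0, 0]], [0, [0, 0, -0.15], [0, 0, 0]], [0, [0, 0, -0.15], [0, 0, 0]], [0, [0, 0, -0.15], [0, 0, 0]], [0, [0, 0, -0.15], [0, 0, 0]], [0, [0, 0, -0.15], [0, 0, 0]], [0, [0, 0, -0.15], [0, 0, 0]], [0, [0, 0, -0.15], [0, 0, 0]], [0, [0, 0, -0.15], [0, 0, 0]], [0, [0, 0, -0.15], [0, 0, 0]], [0, [0, 0, -0.15], [0, 0, 0]], [0, [0, 0, -0.15], [0, 0, 0]], [0, [0, 0, -0.15], [0, 0, 0]], [0, [0, 0, -0.15], [0, 0, 0]], [0, [0, 0, -0.15], [0, 0, 0]], [0, [0, 0, -0.15], [0, 0, 0]]]}}

```text
time: 9.65
tcp_pos: [0.4976, -0.134, 0.1043]
ee_rot: [0.0, 1.0, 0.0, 0.001]
wrist_force: [1.1, 1.1, 0.6]
opening: 0.0002
```

Request:
{"api": "drive_tool", "payload": {"series": [[0, [0, 0, -0.15], [0, 0, 0]], [0, [0, 0, -0.15], [0, 0, 0]], [0, [0, 0, -0.15], [0, 0, 0]], [0, [0, 0, -0.15], [0, 0, 0]], [0, [0, 0, -0.15], [0, 0, 0]], [0, [0, 0, -0.15], [0, 0, 0]], [0, [0, 0, -0.15], [0, 0, 0]], [0, [0, 0, -0.15], [0, 0, 0]], [0, [0, 0, -0.15], [0, 0, 0]], [0, [0, 0, -0.12], [0, 0, 0]], [0, [0, 0, -0.12], [0, 0, 0]], [0, [0, 0, -0.12], [0, 0, 0]], [0, [0, 0, -0.12], [0, 0, 0]], [0, [0, 0, -0.12], [0, 0, 0]], [0, [0, 0, -0.12], [0, 0, 0]], [0, [0, 0, -0.12], [0, 0, 0]], [0, [0, 0, -0.12], [0, 0, 0]], [0, [0, 0, -0.12], [0, 0, 0]], [0, [0, 0, -0.12], [0, 0, 0]], [0, [0, 0, -0.12], [0, 0, 0]]]}}

```text
time: 11.32
tcp_pos: [0.4963, -0.1338, 0.1305]
ee_rot: [-0.0, 1.0, -0.0, -0.001]
wrist_force: [-1.4, 0.1, 0.1]
opening: 0.0006
```

Request:
{"api": "drive_tool", "payload": {"series": [[0, [0, 0, -0.1], [0, 0, 0]], [0, [0, 0, -0.1], [0, 0, 0]], [0, [0, 0, -0.1], [0, 0, 0]], [0, [0, 0, -0.1], [0, 0, 0]], [0, [0, 0, -0.1], [0, 0, 0]], [0, [0, 0, -0.1], [0, 0, 0]], [0, [0, 0, -0.1], [0, 0, 0]], [0, [0, 0, -0.1], [0, 0, 0]], [0, [0, 0, -0.1], [0, 0, 0]], [0, [0, 0, -0.1], [0, 0, 0]], [0, [0, 0, 0], [0, 0, 0]]]}}

```text
time: 12.23
tcp_pos: [0.4971, -0.134, 0.1409]
ee_rot: [0.0, 1.0, -0.0, 0.0]
wrist_force: [0.6, 0.5, 1.0]
opening: 0.0005
```

Run:
```python
from h import *
a=cams.capture('side')[100:280,180:400]
save('s5',cv2.resize(a,None,fx=2.5,fy=2.5,interpolation=cv2.INTER_CUBIC))
print(ctrl.read_state()['tcp_pos'])
```

```text
[ 0.49709459 -0.13395863  0.14079813]
```

View pics/s5.png

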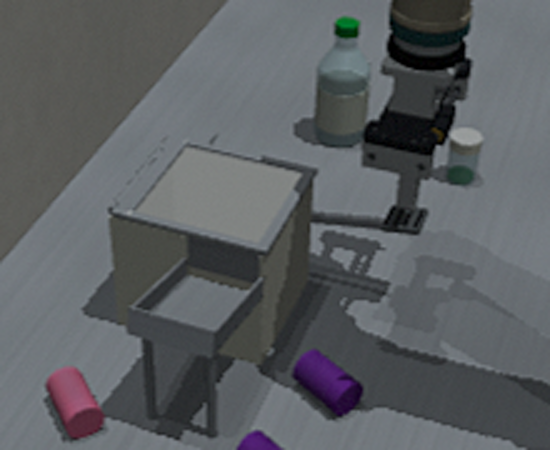

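The lid is shut, the chute is empty and the fingers are free of the pad. Moving clear upward.

Request:
{"api": "drive_tool", "payload": {"series": [[0, [0, 0, -1], [0, 0, 0]], [0, [0, 0, -2], [0, 0, 0]], [0, [0, 0, -2.5], [0, 0, 0]], [0, [0, 0, -2.5], [0, 0, 0]], [0, [0, 0, -2], [0, 0, 0]], [0, [0, 0, -1], [0, 0, 0]], [0, [0, 0, 0], [0, 0, 0]], [0, [0, 0, 0], [0, 0, 0]], [0, [0, 0, 0], [0, 0, 0]], [0, [0, 0, 0], [0, 0, 0]]]}}

```text
time: 13.12
tcp_pos: [0.4961, -0.1337, 0.2494]
ee_rot: [-0.0, 1.0, -0.0, -0.001]
wrist_force: [0.8, -0.0, 1.0]
opening: 0.0007
```

Run:
```python
from h import *
P=[]
for n in ['scene','side']:
    im=cams.capture(n); im0=cv2.imread(f'pics/{n}.png')[:,:,::-1]
    for k in ['pad_top','lid_edge','spare_jar','dishes','media_bottle','spray']: print(n,k,[(np.round(x['position'],1).tolist(),round(x['conf'],2)) for x in tip_of(n,k)[:1]])
    P.append(cv2.resize(im,(400,300)))
save('end',np.hstack(P)); print(ctrl.read_state()['tcp_pos'])
```

```text
scene pad_top [([204.7, 193.9], 0.71)]
scene lid_edge [([252.7, 200.5], 0.8)]
scene spare_jar [([115.9, 246.0], 0.61)]
scene dishes [([360.4, 141.5], 0.92)]
scene media_bottle [([123.0, 307.4], 0.56)]
scene spray [([416.0, 163.3], 0.87)]
side pad_top [([338.1, 182.6], 0.54)]
side lid_edge [([295.5, 184.2], 0.83)]
side spare_jar [([364.1, 170.1], 0.8)]
side dishes [([293.1, 373.2], 0.98)]
side media_bottle [([311.6, 153.9], 0.8)]
side spray [([212.1, 391.5], 0.69)]
[ 0.49703538 -0.1339633   0.25071034]
```

View pics/end.png

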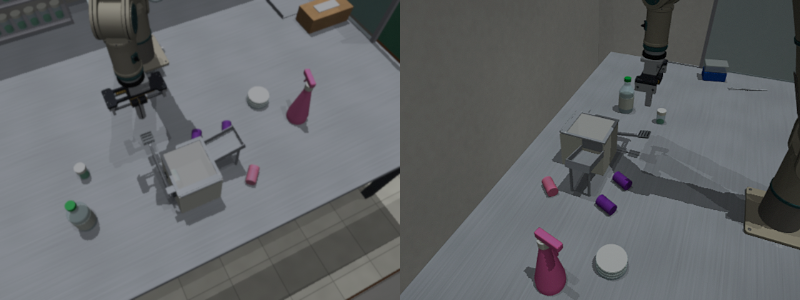

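Everything stands as at the start, the lid is shut and the arm is clear, so I'm handing in.

```bash
python3 -c "
from station import hand_in
print(hand_in())"
```

```text
the job is handed in; nothing more can be done
None
```

The job is done and handed in at about 13 s on the robot clock; no verdict was reported.

- **Pressing:** I pressed the pad with closed fingertips until it met its stop. The force rose to about 9–13 N there, and I held it for over a second. The TCP stopped at 76 mm, against about 75 mm expected from the given stop height.
- **Jar:** Before letting the lever up, both cameras put the jar in the bin at about x −39, y −38, z +41 mm in the bin's frame. The chute was empty.
- **Release:** I eased the lever up at 12–18 mm/s, well under the 75 mm/s at the pad that would count as a slam. Then I moved about 12 cm above the pad.
- **Last checks:** The pictures show the lid shut, the pad up and the arm clear. The bystanders were within about 2 px of their starting pixels. The exception was the media bottle, which read 4–5 px off; I put that down to detector scatter, since the arm was never near it.
- **Not measured:** The lever angle could not be read directly, and with the lid shut I had no further view of the jar.

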